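Set the bench rocker's speed dial and tilt lever to their tabs

TASK

Set the bench rocker up for the next run: swing its tilt lever round until the lever's nose points at the small steel tab clipped beside the lever's scale, and turn the bar knob clockwise until the dial's pointer stands at the small steel tab clipped beside the dial. The knob's drive is worn, so go by the pointer and not by the knob. Let go of both, and do not disturb the tube rack, tip box and bottle standing about.

Things in the scene. Friction and masses are not known exactly. Their poses are not given: they have to be found in the camera images.
- rocker: White bench rocker, fixed, 300 (x) x 360 (y) mm, control deck 60 mm above the bench. Origin: centre of its underside; x away from the operator, y to an operator's left, z up. Dial axis at local (-75, 85) mm, lever pivot at (-30, -100) mm. A platform (local x 25 to 145 mm, rim 86 mm above the bench) carries the tube rack, caps 116 mm above the bench. Turned up to 0.3 rad.
- dial_axis (a point): Point on the upright axis of dial and knob, at deck height (60 mm above the bench).
- dial (a joint): Angle of the grey dial plate with its black pointer, rad: 0 at its anticlockwise stop, grows clockwise seen from above to 4.71 at the other stop. The pointer's direction in the rocker's frame is 2.356 - value. Stays where left (friction 0.12 N m); the knob drives it. Starts at 0.2 to 1.0; the tab is at 3.0 to 4.3, so several grasps are needed.
- pointer_tip (a point): Tip of the black pointer on the dial plate, 60 mm from the axis, 64 mm above the bench; the plate has radius 46 mm and its top is 7 mm above the deck.
- knob_grip (a point): Middle of the black bar knob, on the dial axis, 38 mm above the deck; x along the bar, z up. Bar 68 mm long, 20 mm thick, its top 56 mm above the deck, on a 48 mm round foot (top 16 mm above the deck). The bar points as the pointer does, but its coupling has play: the knob turns freely 0.1 rad either way from the pointer before it carries the dial along; it starts anywhere in the play.
- dial_mark (a point): Where the pointer tip must come: 60 mm from the dial axis, in front of the dark steel tab (20 mm long, 9 mm wide, its end turned up to 13 mm above the deck, between 64 and 84 mm from the axis) clipped beside the dial. Its x axis points outwards from the dial axis.
- lever_axis (a point): Point on the lever's upright pivot axis, at deck height (60 mm above the bench).
- lever (a joint): Angle of the tilt lever, rad: 0 at its stop on the dial's side, grows anticlockwise seen from above to 1.6 at the other stop. Its direction in the rocker's frame, pivot to nose, is 2.342 + value (at 0.8 along the rocker's -x). Stays where left (friction 0.25 N m, about 3.3 N at the post). Starts at 0 to 0.45; the tab is at 0.9 to 1.4.
- lever_grip (a point): On the axis of the lever's black upright post, 52 mm above the deck (112 mm above the bench); x along the lever, outwards. Post: round, 20 mm diameter, 75 mm from the pivot axis, from 16 to 76 mm above the deck. The flat steel arm below it is 14 mm wide, its top 16 mm above the deck.
- lever_nose (a point): Tip of the lever's narrow steel nose, 98 mm from the pivot axis, 12 mm above the deck.
- lever_mark (a point): Where the lever's nose must come: 98 mm from the lever's pivot axis, in front of the steel tab (same as at the dial, 101 to 121 mm from the axis) clipped beside the lever's scale. Its x axis points outwards from the pivot.
- tube_rack: Bystander: green rack of small tubes, 88 x 198 mm, 38 mm tall, lying loose on the rocker's platform. Origin: centre of its underside.
- tip_box: Bystander: pipette tip box with clear lid, 122 x 87 mm, 90 mm tall, on the bench left of the rocker. Origin: centre of its underside.
- bottle: Bystander: white bottle with blue cap, 70 mm diameter, 160 mm tall, on the bench right of the rocker. Origin: centre of its underside.

How it is judged:
By the outcome, as a careful person would: the job done as asked, in the order asked, and still so for the second after the job is handed in, with the robot touching nothing.
It also fails if it takes over 67 s, if anything falls off the work surface, if the arm or the gripper's body presses on something with over 40 N, if the wrist force passes 120 N, or if a joint passes its speed limit or range.

ROBOT

A 6-joint arm with a two-finger parallel gripper is mounted at the origin on the work surface. World frame = base frame: x ahead of the robot, y to its left, z up, the work surface at z = 0. Lengths are in m, angles in rad, forces in N, time in s.
With the tool pointing down it reaches from about 0.275 to 0.775 m from the base axis. Payload 14.6 kg.
Tool frame: the origin (TCP) lies on the mounting face of the last link; the fingertips stand 173 mm ahead of it and the grasp point (between the pads) lies tcp_to_grasp ahead of it (tcp_to_grasp is the distance from the TCP to the grasp point, in m); z points along the fingers, x is the direction in which the jaws open and shut, and the axes are right-handed (so a half turn about z gives the same grasp; the last joint's range is limited). The gripper opens to 85 mm and grips with 20 to 120 N. Pads are 22 mm wide; open, the fingers measure 114 mm over their backs; the gripper's body (76 mm by 85 mm) begins 54 mm behind the grasp point. The pads swing forward as they close: fully open they stand 13 mm farther back than shut.
Start: joints at [1.136, 0.263, -0.048, 1.259, 0, 1.415], TCP at [0.145, 0.505, 0.405] pointing down, gripper open.
Joint ranges: [-2.65, 2.65], [-0.89, 1.7], [-1.18, 1.37], [-2.13, 2.11], [-1.35, 1.29], [-3.14, 3.14]. Speed limits (rad/s): [1.89, 1.89, 2.57, 2.79, 3.14, 3.14].

INTERFACE

Orientations are given as a rotation vector (axis times angle).
In Python, from station import state, capture, calibration, hand_in, tcp_to_grasp gives the robot as it stands.
- The arm moves only by the tool drive_tool, never from a script. Its argument "commands" is a list of rows, each a list of 4 numbers: the shift along the tool's x, y, z in m, then the turn about the tool's z in rad. A call has 1 to 10 rows; each row is the pose to reach, as a shift and turn from the pose commanded when the call began, along the tool's axes at that moment; what a row does not reach only later rows make up. A row lasts 1/10 s, in which the tool goes at most 50 mm and 8.59 degrees, less where a joint would pass 70% of its speed; a pose out of reach is approached as far as the arm can. A call with a gripper value outside its range is refused whole. "fingers" is the opening, from 0 (shut) to 1 (fully open), set as the call begins (left out, the last holds). The fingers move at their own pace and stop on an object; the grip force is fixed at half the most. Time passes only in rows, so rows that repeat a pose let the fingers close. It gives the time, the measured TCP pose, the force and the opening at its end, in the units of the state.
- state(): the state, without advancing time (a new reading comes with each control period).
- capture(name): name is "scene" or "side" or "wrist"; returns the picture (420x560x3 uint8, red, green, blue); there is no depth.
- calibration(name): a dict with "fx", "fy", "cx", "cy" (pixels), "camera_from_world" (4x4, takes a point from world to camera coordinates); the wrist camera has in their place "hand_eye" (4x4, takes a point from camera to tool coordinates, whose origin is the TCP and whose axes are the tool frame's). Camera axes: x right, y down, z forward; pixel columns grow to the right and rows downward; lengths in m; the calibration is good to about 2 mm. The wrist camera is an equidistant fisheye: a pixel r from the principal point sees the ray r / f radians off the axis. A picture is of the moment at which its call begins: read the wrist's pose just before it. calibration takes no time and is no camera call.
- hand_in(): hands the job in, once; it reports no verdict.
The state is a dict: "t": time; "joint_positions": joint angles; "joint_vel": joint speeds; "effort": joint torques, N m; "position": TCP position; "tcp_rot": TCP orientation; "force": force on the tool from outside, world axes, zero at the start; "wrist_torque": the same for the moment, N m; "opening": opening from 0.0 (shut) to 1.0 (fully open).
Only numpy, scipy, OpenCV 4.12 (cv2) and the standard library are available. Lean on these libraries where they do the work, as an engineer would, in place of code of your own. Each camera call takes 0.05 s, during which the arm holds its last target.

## Working session

There is one attempt and no reset: what is moved stays moved. The work goes in short steps, Python scripts to look and compute and a tool call to move; the robot and the scene stay as the last step left them, time stands still between calls to the robot, and variables do not carry over. Pictures are saved under pics/ and viewed, and the job is handed in when it is done.

Besides the shell and the picture viewer there is one more tool, called as name(argument=value, ...) on one line, values as JSON. drive_tool: Moves the arm, as the interface text tells. Its arguments: {"type":"object","properties":{"commands":{"type":"array"},"fingers":{"type":"number"}},"required":["commands"]}

```bash
ls; mkdir -p pics
python3 - <<'E'
from station import state, capture, calibration, tcp_to_grasp
import cv2, json
s=state(); print({k:(v if not hasattr(v,'tolist') else v.tolist()) for k,v in s.items()}); print(tcp_to_grasp)
for n in ["scene","side","wrist"]:
    im=capture(n); cv2.imwrite(f"pics/{n}0.png",im[:,:,::-1])
    print(n,calibration(n))
E
```

```text
pics
{'t': 0.0, 'joint_positions': [1.1357153293039377, 0.26356623738765955, -0.04893831951796733, 1.2593777514683888, 1.7866653440648133e-05, 1.4154530727779269], 'joint_vel': [1.9495827429224437e-05, 9.252036534794894e-05, 0.0015697865540745767, 0.0012218171479669094, -0.001963526125915844, 0.0007359738926700941], 'effort': [-0.0035688473872141913, -63.76029968261719, 38.4568977355957, 0.013622207916341722, -0.000445460118498886, 7.80579995307562e-06], 'position': [0.14494643417428937, 0.5045143051577239, 0.4042020248412993], 'tcp_rot': [2.5090498364315663, 1.889750751160809, -0.0015179564865413324], 'force': [0.6965875136196547, -0.7557174856449487, -0.26609703190215317], 'wrist_torque': [-0.016560077610041954, -0.049586919314573125, 0.030289474658255048], 'opening': 1.0032492754038755}
0.1547
scene {'fx': 436.21125658305374, 'fy': 436.21125658305374, 'cx': 276.91010802231546, 'cy': 204.86867677783798, 'camera_from_world': array([[ 0.77691081,  0.6296045 , -0.00278869, -0.46838324],
       [ 0.5315635 , -0.65829233, -0.5330023 , -0.26626137],
       [-0.33741642,  0.41261288, -0.8
[... 223 characters left out ...]
0.72539604, -0.68831241,  0.0051587 , -0.44472846],
       [-0.49934121, -0.53137261, -0.68432559,  0.37199985],
       [ 0.47377099,  0.49383112, -0.72915834,  0.64203617],
       [ 0.        ,  0.        ,  0.        ,  1.        ]])}
wrist {'fx': 325.19226210127806, 'fy': 325.19226210127806, 'cx': 283.0750021475282, 'cy': 203.22376845809183, 'hand_eye': array([[ 9.99999191e-01, -4.75808722e-04, -1.17998807e-03,
         6.98020856e-04],
       [ 7.68090571e-04,  9.65133280e-01,  2.61757832e-01,
        -6.65557844e-02],
       [ 1.01429909e-03, -2.61758526e-01,  9.65132864e-01,
         3.09563530e-02],
       [ 0.00000000e+00,  0.00000000e+00,  0.00000000e+00,
         1.00000000e+00]])}
```

View pics/scene0.png

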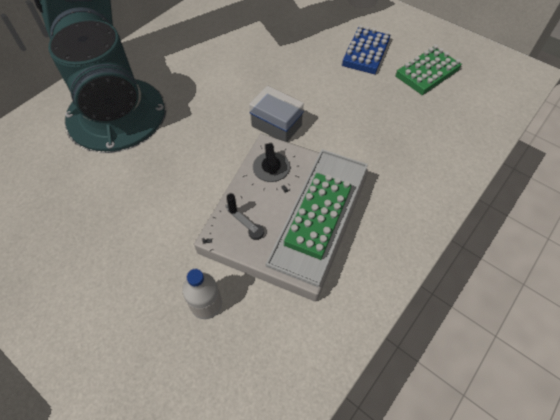

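View pics/side0.png

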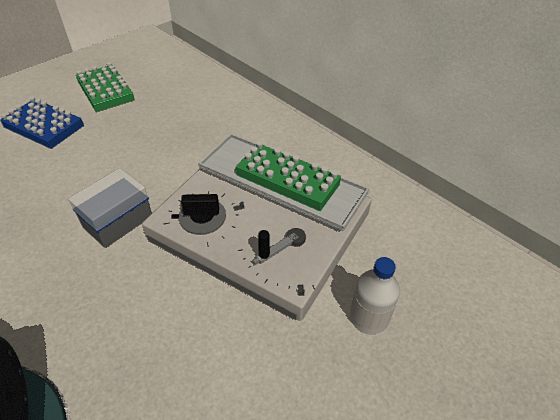

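View pics/wrist0.png

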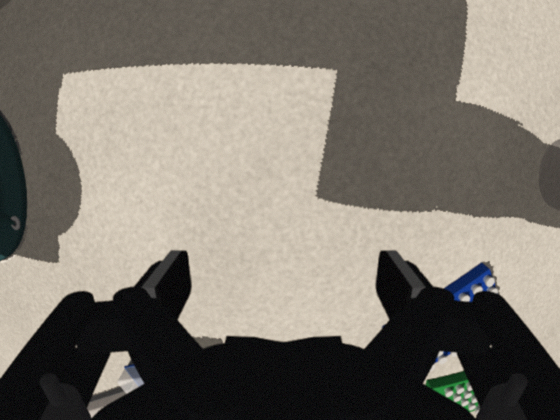

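The scene view shows the rocker with the dial near (270,165), the lever post near (231,203), a lever tab near (207,240) and a dial tab near (285,188). The side view has the dial at (200,210), lever pivot at (295,237), lever tab at (300,290) and dial tab at (239,206). I'll zoom in on both.

Run:
```python
import cv2
a=cv2.imread("pics/scene0.png")[130:300,185:375]; cv2.imwrite("pics/sc_crop.png",cv2.resize(a,None,fx=4,fy=3.5*4/3.5*0.88,interpolation=cv2.INTER_CUBIC)) if 0 else cv2.imwrite("pics/sc_crop.png",cv2.resize(a[:150],None,fx=4,fy=4,interpolation=cv2.INTER_CUBIC))
b=cv2.imread("pics/side0.png")[170:320,140:335]; cv2.imwrite("pics/si_crop.png",cv2.resize(b,None,fx=4,fy=4,interpolation=cv2.INTER_CUBIC))
```

```text
(no output)
```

View pics/sc_crop.png

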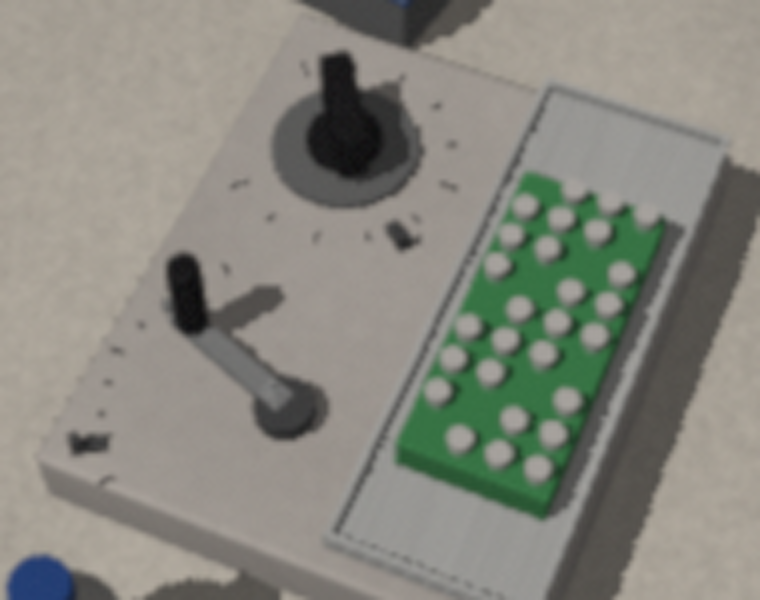

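View pics/si_crop.png

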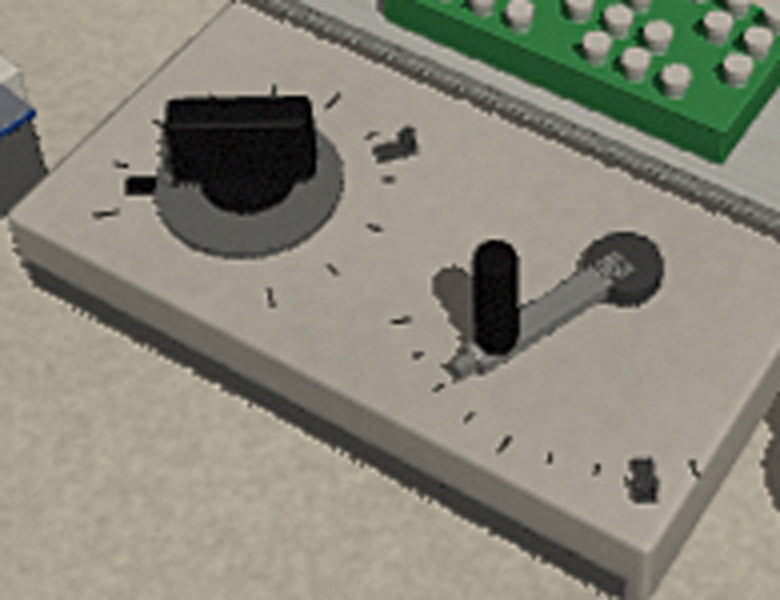

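```bash
cat > h.py <<'E'
import numpy as np, cv2
from station import calibration
from scipy.optimize import least_squares
from scipy.spatial.transform import Rotation as R
def proj(name,P):
    c=calibration(name); T=c["camera_from_world"]; P=np.atleast_2d(P)
    q=P@T[:3,:3].T+T[:3,3]
    return np.c_[c["fx"]*q[:,0]/q[:,2]+c["cx"], c["fy"]*q[:,1]/q[:,2]+c["cy"]]
def ray(name,uv):
    c=calibration(name); T=c["camera_from_world"]
    d=np.array([(uv[0]-c["cx"])/c["fx"],(uv[1]-c["cy"])/c["fy"],1.])
    Rw=T[:3,:3].T; return -Rw@T[:3,3], Rw@d
def onplane(name,uv,z):
    o,d=ray(name,uv); return o+d*(z-o[2])/d[2]
def toW(p,L):
    L=np.atleast_2d(L)/1000.; c,s=np.cos(p[2]),np.sin(p[2])
    return np.c_[p[0]+c*L[:,0]-s*L[:,1], p[1]+s*L[:,0]+c*L[:,1], L[:,2]]
def toL(p,W):
    W=np.atleast_2d(W); c,s=np.cos(p[2]),np.sin(p[2]); d=W[:,:2]-p[:2]
    return np.c_[c*d[:,0]+s*d[:,1], -s*d[:,0]+c*d[:,1], W[:,2]]*1000
def sc(u,v): return (u/4+185-.375,v/4+130-.375)
def si(u,v): return (u/4+140-.375,v/4+170-.375)
E
python3 - <<'E'
from h import *
obs=[("scene",sc(40,462),(-150,-180,60)),("scene",sc(345,147),(-75,85,67)),("scene",sc(287,405),(-30,-100,66)),
("scene",sc(300,15),(-150,180,60)),
("side",si(15,222),(-150,180,60)),("side",si(645,552),(-150,-180,60)),("side",si(250,183),(-75,85,67)),("side",si(622,268),(-30,-100,66))]
def f(p): return np.concatenate([proj(n,toW(p,l))[0]-np.array(uv) for n,uv,l in obs])
r=least_squares(f,[0.4,0.0,0]); print(r.x); print(r.fun.reshape(-1,2).round(1))
def f1(nm): 
    g=lambda p: np.concatenate([proj(n,toW(p,l))[0]-np.array(uv) for n,uv,l in obs if n==nm])
    r=least_squares(g,[0.4,0.0,0]); print(nm,r.x,r.fun.reshape(-1,2).round(1).tolist())
f1("scene"); f1("side")
p=r.x; np.save("rp.npy",p)
for nm,ox,oy in (("scene",185,130),("side",140,170)):
    im=cv2.imread(f"pics/{nm}0.png")[oy:oy+150,ox:ox+195]; im=cv2.resize(im,None,fx=4,fy=4,interpolation=cv2.INTER_CUBIC)
    def draw(L,col,closed=True):
        q=((proj(nm,toW(p,L))-[ox,oy]+.375)*4*8).astype(int).reshape(-1,1,2); cv2.polylines(im,[q],closed,col,1,cv2.LINE_AA,3)
    a=np.linspace(0,2*np.pi,60)
    draw([(-150,-180,60),(150,-180,60),(150,180,60),(-150,180,60)],(0,0,255))
    draw(np.c_[-75+46*np.cos(a),85+46*np.sin(a),67+0*a],(0,255,255))
    draw(np.c_[-75+64*np.cos(a),85+64*np.sin(a),60+0*a],(255,0,255))
    draw(np.c_[-30+98*np.cos(a),-100+98*np.sin(a),60+0*a],(255,0,255))
    for v in np.arange(0,1.61,.2):
        t=2.342+v; draw([(-30+90*np.cos(t),-100+90*np.sin(t),60),(-30+121*np.cos(t),-100+121*np.sin(t),60)],(0,255,0),False)
    cv2.imwrite(f"pics/ov_{nm}.png",im)
E
```

```text
[0.59995448 0.03561994 0.27625088]
[[-2.3 -1. ]
 [-0.2 -0.9]
 [-0.3  1.5]
 [-0.6 -1.6]
 [-3.5 -2.8]
 [ 2.6 -0.7]
 [ 0.3 -1.4]
 [ 1.4  0.3]]
scene [0.60190268 0.03692324 0.28437625] [[-1.0, -0.3], [0.4, -0.7], [1.0, 1.8], [-0.4, -1.4]]
side [0.5986059  0.0341435  0.27046953] [[-3.6, -2.5], [2.0, 0.6], [0.1, -0.9], [1.2, 1.3]]
```

View pics/ov_scene.png

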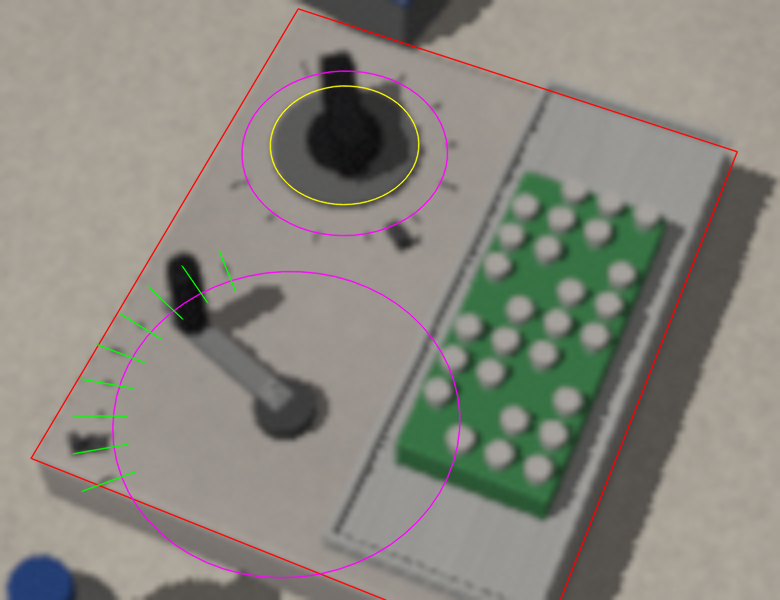

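View pics/ov_side.png

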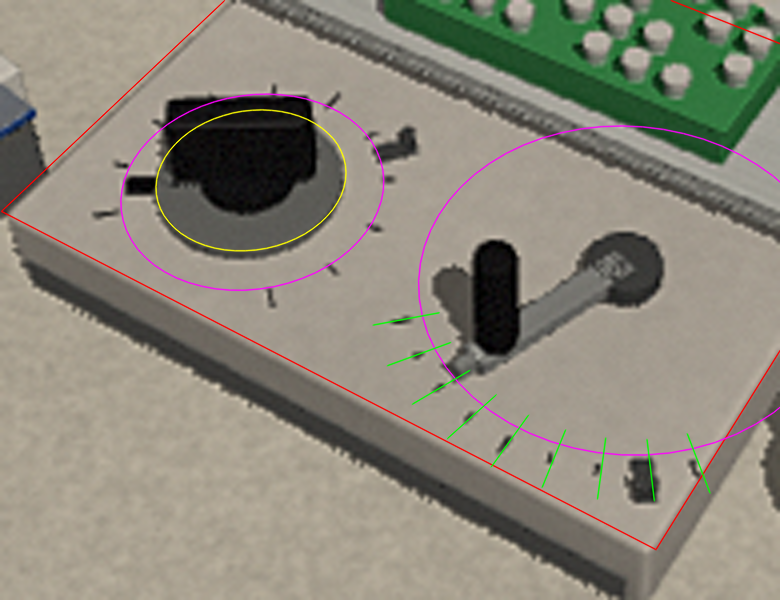

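The overlay fits: the lever ticks sit every 0.2 rad from 0 to 1.6, and the lever tab hides the 1.4 tick. Next I refine the fit with the ticks and measure the tabs, pointer, lever and bottle.

```bash
cat >> h.py <<'E'
def lv(v,r,z): t=2.342+v; return (-30+r*np.cos(t),-100+r*np.sin(t),z)
E
python3 - <<'E'
from h import *
S=[(227,268,0),(141,324,.6),(117,350,.8),(109,382,1.0),(101,413,1.2),(107,481,1.6)]
D=[(400,320,0),(418,355,.2),(438,386,.4),(470,416,.6),(505,443,.8),(550,458,1.0),(597,469,1.2),(695,468,1.6)]
dt={"scene":[sc(*q) for q in [(238,184),(270,217),(317,237),(369,237),(449,185),(452,145),(437,105),(403,78),(305,67)]],
"side":[si(*q) for q in [(105,213),(122,165),(275,90),(333,100),(390,180),(375,228),(333,268),(270,297)]]}
pts={"scene":[(sc(345,147),(-75,85,67)),(sc(287,405),(-30,-100,66))],"side":[(si(250,183),(-75,85,67)),(si(622,268),(-30,-100,66))]}
tk={"scene":[(sc(a,b),v) for a,b,v in S],"side":[(si(a,b),v) for a,b,v in D]}
def res(p,names):
    o=[]
    for n in names:
        for uv,v in tk[n]: o+=list(proj(n,toW(p,lv(v,p[3]*1000,60)))[0]-uv)
        for uv in dt[n]:
            l=toL(p,onplane(n,uv,.06))[0]; o.append((np.hypot(l[0]+75,l[1]-85)-p[4]*1000)*.4)
        for uv,l in pts[n]: o+=list(.5*(proj(n,toW(p,l))[0]-uv))
    return np.array(o)
P={}
for ns in (["scene"],["side"],["scene","side"]):
    r=least_squares(lambda p:res(p,ns),[.6,.036,.277,.11,.07]); print(ns,r.x.round(4),np.sqrt(np.mean(r.fun**2)).round(2)); P["+".join(ns)]=r.x
np.save("rp.npy",P["scene+side"]); np.savez("rpc.npz",scene=P["scene"],side=P["side"])
for n,f,tb,db in (("scene",sc,(90,443),(403,236)),("side",si,(643,480),(396,145))):
    p=P[n]
    for z in (.06,.064,.068):
        l=toL(p,onplane(n,f(*tb),z))[0]; d=l[:2]-[-30,-100]; a=np.arctan2(d[1],d[0])%(2*np.pi)-2.342
        m=toL(p,onplane(n,f(*db),z))[0]; e=m[:2]-[-75,85]; b=(2.356-np.arctan2(e[1],e[0]))%(2*np.pi)
        print(n,z,"lever tab v %.3f r %.1f | dial tab v %.3f r %.1f"%(a,np.hypot(*d),b,np.hypot(*e)))
# nose
for n,f,uv in (("side",si,(455,368)),):
    l=toL(P[n],onplane(n,f(*uv),.072))[0]; d=l[:2]-[-30,-100]; print("nose v",np.arctan2(d[1],d[0])%(2*np.pi)-2.342,np.hypot(*d))
l=toL(P["side"],onplane("side",si(495,247),.136))[0]; d=l[:2]-[-30,-100]; print("post side v",np.arctan2(d[1],d[0])%(2*np.pi)-2.342,np.hypot(*d))
l=toL(P["scene"],onplane("scene",sc(182,262),.136))[0]; d=l[:2]-[-30,-100]; print("post scene v",np.arctan2(d[1],d[0])%(2*np.pi)-2.342,np.hypot(*d))
l=toL(P["side"],onplane("side",si(128,185),.064))[0]; d=l[:2]-[-75,85]; print("pointer v",(2.356-np.arctan2(d[1],d[0]))%(2*np.pi),np.hypot(*d))
# knob top ends (side): top edge
for n,f,pq in (("side",si,[(167,112),(312,112)]),):
    A=[toL(P[n],onplane(n,f(*q),.116))[0] for q in pq]; print("knob ends",A)
p=P["scene+side"]
for nm,uvs in (("scene",(195,277)),("side",(384,266))): print("bottle top",onplane(nm,uvs,.16).round(3))
for nm,L in (("dial",(-75,85,60)),("lever",(-30,-100,60))): print(nm,toW(p,L).round(4), [toW(P[n],L).round(4)[0].tolist() for n in ("scene","side")])
for v in (.3,.35,.4,1.35,1.4): print(v,toW(p,lv(v,75,112)).round(4), "psi",p[2]+2.342+v)
E
```

```text
['scene'] [0.5987 0.0369 0.2812 0.1059 0.069 ] 0.41
['side'] [0.5985 0.0358 0.2739 0.1054 0.0685] 0.44
['scene', 'side'] [0.5986 0.0363 0.2766 0.1056 0.0688] 0.44
scene 0.06 lever tab v 1.366 r 111.3 | dial tab v 3.023 r 75.7
scene 0.064 lever tab v 1.385 r 110.9 | dial tab v 3.041 r 78.0
scene 0.068 lever tab v 1.405 r 110.6 | dial tab v 3.057 r 80.4
side 0.06 lever tab v 1.382 r 109.7 | dial tab v 2.997 r 75.7
side 0.064 lever tab v 1.379 r 112.2 | dial tab v 3.044 r 74.8
side 0.068 lever tab v 1.376 r 114.7 | dial tab v 3.093 r 74.0
nose v 0.42920039878477434 97.54201339466748
post side v 0.4063803834140982 72.93883744255429
post scene v 0.43563358297388843 76.36140692230582
pointer v 0.2144411777030495 58.85377580109926
knob ends [array([-93.37486844, 111.3119197 , 116.        ]), array([-58.43965776,  53.38737624, 116.        ])]
bottle top [ 0.607 -0.251  0.16 ]
bottle top [ 0.599 -0.251  0.16 ]
dial [[0.5032 0.0976 0.06  ]] [[0.5031, 0.0978, 0.06], [0.5033, 0.0973, 0.06]]
lever [[ 0.597  -0.0681  0.06  ]] [[0.5977, -0.0675, 0.06], [0.5967, -0.0686, 0.06]]
0.3 [[ 0.5239 -0.0515  0.112 ]] psi 2.918581753113868
0.35 [[ 0.5232 -0.0552  0.112 ]] psi 2.968581753113868
0.4 [[ 0.5226 -0.0589  0.112 ]] psi 3.018581753113868
1.35 [[ 0.5463 -0.1233  0.112 ]] psi 3.968581753113868
1.4 [[ 0.5491 -0.1258  0.112 ]] psi 4.0185817531138674
```

```bash
cat >> h.py <<'E'
from station import state
TG=0.1547
def tool(s=None):
    s=s or state(); M=R.from_rotvec(s["tcp_rot"]).as_matrix(); return np.array(s["position"]),M
def psi_now(M): return np.arctan2(-M[1,1],-M[0,1])
def delta(gx,gy,gz,psi):
    """shift/turn in tool axes to bring grasp point to (gx,gy,gz), -y tool dir = psi"""
    p,M=tool(); t=np.array([gx,gy,gz+TG]); d=M.T@(t-p)
    turn=-(psi-psi_now(M)); turn=(turn+np.pi)%(2*np.pi)-np.pi
    print("shift",d.round(4),"turn",round(turn,4),"tilt",M[:,2].round(4),"psi",psi_now(M).round(4)); return d,turn
def wproj(p,M,W):
    c=calibration("wrist"); H=c["hand_eye"]; W=np.atleast_2d(W)
    t=(W-p)@M; q=(t-H[:3,3])@H[:3,:3]
    th=np.arctan2(np.hypot(q[:,0],q[:,1]),q[:,2]); ph=np.arctan2(q[:,1],q[:,0])
    return np.c_[c["cx"]+c["fx"]*th*np.cos(ph),c["cy"]+c["fy"]*th*np.sin(ph)]
def wplane(p,M,uv,z):
    c=calibration("wrist"); H=c["hand_eye"]; u=(np.array(uv)-[c["cx"],c["cy"]])/c["fx"]; th=np.hypot(*u)
    d=np.array([u[0]/th*np.sin(th),u[1]/th*np.sin(th),np.cos(th)]) if th>0 else np.array([0,0,1.])
    d=M@(H[:3,:3]@d); o=M@H[:3,3]+p; return o+d*(z-o[2])/d[2]
E
python3 - <<'E'
from h import *
delta(.5224,-.0604,.172,3.04)
E
```

```text
shift [-0.4387  0.5188  0.0779] turn -0.1782 tilt [-3.e-04 -7.e-04 -1.e+00] psi 2.8618
```

drive_tool(commands=[[-0.032, 0.038, 0, -0.05], [-0.064, 0.076, 0, -0.1], [-0.096, 0.114, 0, -0.15], [-0.128, 0.152, 0, -0.178], [-0.16, 0.19, 0, -0.178], [-0.192, 0.228, 0, -0.178], [-0.224, 0.266, 0, -0.178], [-0.256, 0.304, 0, -0.178], [-0.288, 0.342, 0, -0.178], [-0.32, 0.38, 0, -0.178]], fingers=0.45)

```text
t: 1.15
position: [0.4225, 0.09, 0.4047]
tcp_rot: [2.332, 2.105, 0.0]
force: [1.3, 2.2, 0.7]
opening: 0.448
```

Run:
```python
from h import *
s=state(); print(s["t"],s["position"],s["opening"],np.round(s["joint_positions"],3))
delta(.5224,-.0604,.172,3.04)
```

```text
1.15 [0.42245127 0.0900189  0.40474142] 0.4484365432590665 [ 0.021  0.104 -0.254  1.213  0.     0.123]
shift [-0.1395  0.1147  0.078 ] turn -0.0005 tilt [ 2.e-04  1.e-04 -1.e+00] psi 3.0395
```

drive_tool(commands=[[-0.035, 0.029, 0.0], [-0.07, 0.057, 0.0], [-0.105, 0.086, 0.02], [-0.139, 0.115, 0.04], [-0.139, 0.115, 0.078], [-0.139, 0.115, 0.078]])

```text
invalid input
```

drive_tool(commands=[[-0.035, 0.029, 0.0, 0], [-0.07, 0.057, 0.0, 0], [-0.105, 0.086, 0.02, 0], [-0.139, 0.115, 0.04, 0], [-0.139, 0.115, 0.078, 0], [-0.139, 0.115, 0.078, 0]])

```text
t: 1.75
position: [0.5212, -0.0585, 0.3227]
tcp_rot: [-2.329, -2.099, 0.006]
force: [-0.6, 1.2, 0.7]
opening: 0.448
```

Run:
```python
from h import *
from station import capture
s=state(); p,M=tool(s); im=capture("wrist")
np.savez("w1.npz",p=p,M=M); cv2.imwrite("pics/w1.png",im[:,:,::-1])
print(s["t"],s["opening"]); delta(.5224,-.0604,.112,3.04)
rp=np.load("rp.npy")
im=im[:,:,::-1].copy()
for v in (0,.2,.4,.6,.8,1,1.2,1.4,1.6):
    q=wproj(p,M,toW(rp,lv(v,105.6,60)))[0]; cv2.circle(im,(int(q[0]*1+.5),int(q[1]+.5)),2,(0,255,0),-1)
for L,c in ((lv(.42,75,136),(0,0,255)),(lv(.42,98,72),(255,0,255)),((-30,-100,66),(255,255,0))):
    q=wproj(p,M,toW(rp,L))[0]; cv2.circle(im,(int(q[0]+.5),int(q[1]+.5)),3,c,-1)
cv2.imwrite("pics/w1o.png",im)
```

```text
1.75 0.448367616165035
shift [-0.0025  0.0016  0.0587] turn -0.0008 tilt [-0.0044  0.0013 -1.    ] psi 3.0392
```

View pics/w1o.png

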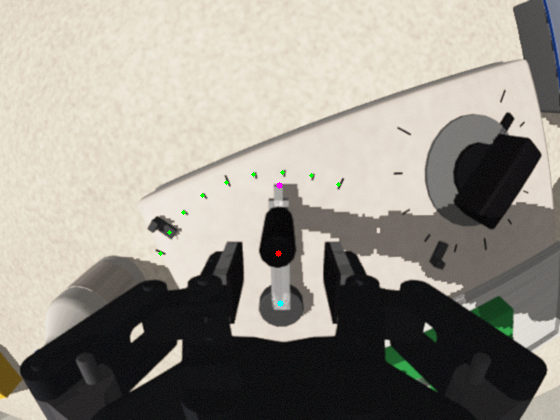

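The wrist view at hover shows the post (277,235) centred between the pads, the nose at (279,186), and the tick overlay landing on the ticks. The tab is at about (163,226), near 1.4. I'll descend around the post and narrow the jaws into a loose cage.

drive_tool(commands=[[-0.0015, 0.001, 0.02, 0], [-0.0015, 0.001, 0.04, 0], [-0.0015, 0.001, 0.0545, 0], [-0.0015, 0.001, 0.0545, 0]])

```text
t: 2.2
position: [0.5226, -0.0586, 0.2728]
tcp_rot: [-2.33, -2.107, 0.0]
force: [0.0, 0.6, 0.7]
opening: 0.451
```

drive_tool(commands=[[0, 0, 0, 0], [0, 0, 0, 0], [0, 0, 0, 0]], fingers=0.3)

```text
t: 2.5
position: [0.5232, -0.0594, 0.2733]
tcp_rot: [2.33, 2.105, 0.001]
force: [0.2, -0.2, -0.3]
opening: 0.303
```

Run:
```python
from h import *
from station import capture
s=state(); p,M=tool(s); im=capture("wrist")
np.savez("w2.npz",p=p,M=M); cv2.imwrite("pics/w2.png",im[:,:,::-1])
print(s["t"],s["opening"],s["force"]); delta(.5224,-.0604,.112,3.04)
```

```text
2.5 0.30258822188681805 [ 0.24071409 -0.24124944 -0.25741493]
shift [-0.0011 -0.0007  0.0064] turn -0.0 tilt [ 1.2e-03 -3.0e-04 -1.0e+00] psi 3.04
```

View pics/w2.png

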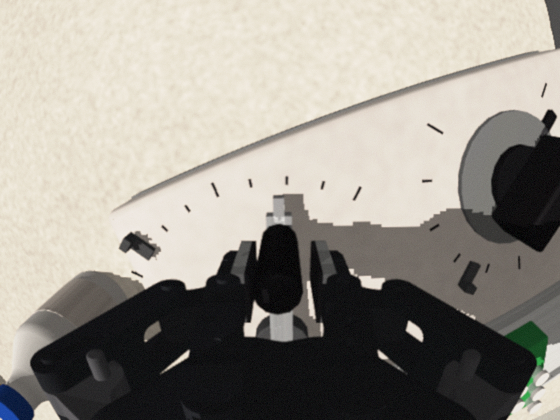

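The post is caged between the pads with clear gaps on both sides, and there is no contact force. Next comes the arc about the pivot, stopping short of the tab.

drive_tool(commands=[[-0.0075, 0.0004, 0.003, -0.1], [-0.0149, 0.0015, 0.003, -0.2], [-0.0222, 0.0034, 0.003, -0.3], [-0.0292, 0.0059, 0.003, -0.4], [-0.036, 0.0092, 0.003, -0.5], [-0.0424, 0.0131, 0.003, -0.6], [-0.0483, 0.0176, 0.003, -0.7], [-0.0538, 0.0228, 0.003, -0.8], [-0.0573, 0.0266, 0.003, -0.87], [-0.0597, 0.0296, 0.003, -0.92]])

```text
t: 3.55
position: [0.5461, -0.122, 0.2694]
tcp_rot: [-1.15, -2.922, 0.0]
force: [-4.6, 0.8, 1.8]
opening: 0.299
```

Run:
```python
from h import *
from station import capture
s=state(); p,M=tool(s); im=capture("wrist")
np.savez("w3.npz",p=p,M=M); cv2.imwrite("pics/w3.png",im[:,:,::-1])
print(s["t"],s["opening"],s["force"],p); delta(.5463,-.1233,.115,3.96)
im=im[:,:,::-1]; cv2.imwrite("pics/w3c.png",cv2.resize(im[120:320,180:380],None,fx=3,fy=3,interpolation=cv2.INTER_CUBIC))
```

```text
3.55 0.2992677185511937 [-4.6268521   0.75687526  1.82172142] [ 0.54606231 -0.12197067  0.26937331]
shift [-0.0007 -0.0008 -0.0004] turn 0.0048 tilt [-8.e-04  1.e-04 -1.e+00] psi -2.3183
```

View pics/w3c.png

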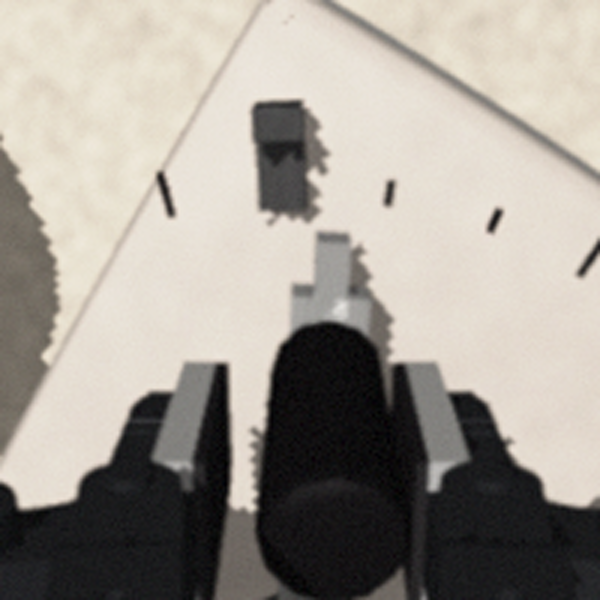

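Run:
```python
from h import *
d=np.load("w3.npz"); p,M=d["p"],d["M"]; rp=np.load("rp.npy")
f=lambda u,v:(180+u/3-.33,120+v/3-.33)
def ang(uv,z,lab):
    l=toL(rp,wplane(p,M,f(*uv),z))[0]; e=l[:2]-[-30,-100]; print(lab,"v %.3f r %.1f"%(np.arctan2(e[1],e[0])%(2*np.pi)-2.342,np.hypot(*e)),l.round(1))
ang((333,235),.072,"nose tip"); ang((332,240),.072,"nose tip"); ang((334,285),.072,"nose base")
for z in (.06,.062): ang((284,211),z,"tab inner"); 
ang((281,152),.062,"tab foot of upturn"); ang((279,105),.073,"tab top outer"); ang((279,140),.073,"tab top inner?")
for q,v in (((390,193),1.2),((165,193),1.6),((496,220),1.0)): ang(q,.06,"tick %.1f"%v)
```

```text
nose tip v 1.288 r 97.9 [-116.5 -145.9   72. ]
nose tip v 1.289 r 97.0 [-115.6 -145.6   72. ]
nose base v 1.279 r 88.8 [-108.7 -141.    72. ]
tab inner v 1.379 r 99.5 [-113.3 -154.4   60. ]
tab inner v 1.378 r 99.9 [-113.7 -154.6   62. ]
tab foot of upturn v 1.379 r 111.0 [-122.9 -160.8   62. ]
tab top outer v 1.375 r 120.9 [-131.4 -165.9   73. ]
tab top inner? v 1.377 r 114.9 [-126.2 -162.8   73. ]
tick 1.2 v 1.186 r 104.2 [-126.5 -139.2   60. ]
tick 1.6 v 1.590 r 106.1 [-104.7 -175.4   60. ]
tick 1.0 v 0.984 r 104.4 [-132.7 -119.1   60. ]
```

The nose reads 1.287 and the tab 1.378, and the ticks read consistently on the same scale. So there is 0.092 rad to go.

drive_tool(commands=[[-0.0025, 0.0001, 0, -0.033], [-0.005, 0.0002, 0, -0.066], [-0.0069, 0.0003, 0, -0.092], [-0.0069, 0.0003, 0, -0.092]])

```text
t: 4.0
position: [0.5515, -0.1264, 0.2693]
tcp_rot: [-1.019, -2.971, 0.0]
force: [-3.1, -0.3, 1.3]
opening: 0.303
```

Run:
```python
from h import *
from station import capture
s=state(); p,M=tool(s); im=capture("wrist")
np.savez("w4.npz",p=p,M=M); cv2.imwrite("pics/w4.png",im[:,:,::-1])
print(s["t"],s["opening"],s["force"],p)
im=im[:,:,::-1]; cv2.imwrite("pics/w4c.png",cv2.resize(im[120:320,180:380],None,fx=3,fy=3,interpolation=cv2.INTER_CUBIC))
```

```text
4.0 0.302592250428989 [-3.06101007 -0.31521019  1.30281851] [ 0.55149628 -0.12640933  0.26926304]
```

View pics/w4c.png

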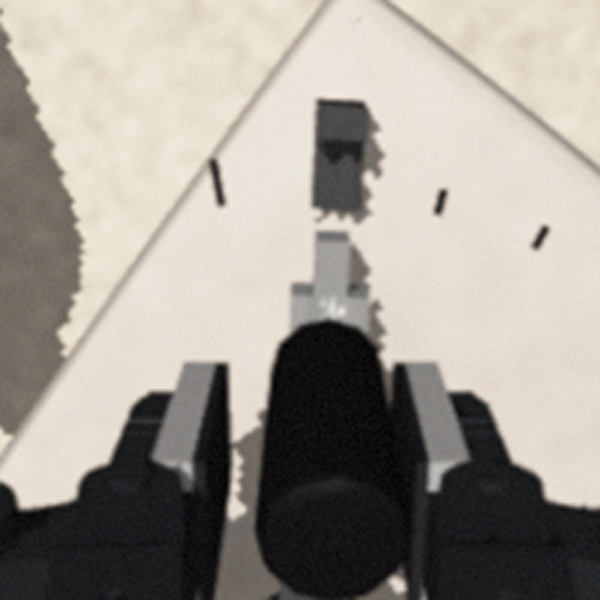

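Run:
```python
from h import *
d=np.load("w4.npz"); p,M=d["p"],d["M"]; rp=np.load("rp.npy")
f=lambda u,v:(180+u/3-.33,120+v/3-.33)
def ang(uv,z,lab):
    l=toL(rp,wplane(p,M,f(*uv),z))[0]; e=l[:2]-[-30,-100]; print(lab,"v %.3f r %.1f"%(np.arctan2(e[1],e[0])%(2*np.pi)-2.342,np.hypot(*e)),l.round(1))
ang((333,236),.072,"nose tip"); ang((333,285),.072,"nose base")
for z in (.062,): ang((338,209),z,"tab inner"); 
ang((340,152),.062,"tab foot of upturn"); ang((341,102),.073,"tab top outer"); ang((341,140),.073,"tab top inner?")
for q,v in (((441,201),1.2),((217,182),1.6)): ang(q,.06,"tick %.1f"%v)
print(delta(.5463,-.1233,.115,3.96))
```

```text
nose tip v 1.383 r 97.5 [-111.4 -153.7   72. ]
nose base v 1.377 r 88.5 [-104.1 -148.3   72. ]
tab inner v 1.373 r 100.2 [-114.1 -154.3   62. ]
tab foot of upturn v 1.376 r 110.9 [-122.9 -160.4   62. ]
tab top outer v 1.383 r 121.3 [-131.2 -166.7   73. ]
tab top inner? v 1.379 r 114.7 [-126.  -162.8   73. ]
tick 1.2 v 1.186 r 104.3 [-126.6 -139.3   60. ]
tick 1.6 v 1.590 r 106.0 [-104.6 -175.3   60. ]
shift [ 0.006  -0.0008 -0.0004] turn 0.0908 tilt [-2.e-04 -1.e-04 -1.e+00] psi -2.2324
(array([ 0.00595797, -0.00079273, -0.00044674]), np.float64(0.09083365242644614))
```

The nose and tab now agree within 0.006 rad, both reading about 1.377. I'll back the pad off the post, lift, and check the lever stays put.

drive_tool(commands=[[0.0015, 0, 0, 0], [0.003, 0, 0, 0], [0.003, 0, 0, 0], [0.003, 0, -0.02, 0], [0.003, 0, -0.05, 0], [0.003, 0, -0.062, 0], [0.003, 0, -0.062, 0]])

```text
t: 4.75
position: [0.5497, -0.1247, 0.3328]
tcp_rot: [1.018, 2.969, -0.0]
force: [0.2, 0.1, -0.6]
opening: 0.298
```

Run:
```python
from h import *
from station import capture
s=state(); p,M=tool(s); im=capture("wrist")
np.savez("w5.npz",p=p,M=M); cv2.imwrite("pics/w5.png",im[:,:,::-1])
print(s["t"],s["opening"],s["force"],p)
im=im[:,:,::-1]; cv2.imwrite("pics/w5c.png",cv2.resize(im[120:300,180:380],None,fx=3,fy=3,interpolation=cv2.INTER_CUBIC))
delta(.5032,.0976,.175,-.75)
si=capture("side"); cv2.imwrite("pics/side1.png",si[:,:,::-1])
```

```text
4.75 0.2975663516425889 [ 0.17560109  0.12647034 -0.62687302] [ 0.54968404 -0.12465956  0.33282595]
shift [0.1728 0.1471 0.0016] turn -1.4815 tilt [ 1.3e-03 -5.0e-04 -1.0e+00] psi -2.2315
```

View pics/w5c.png

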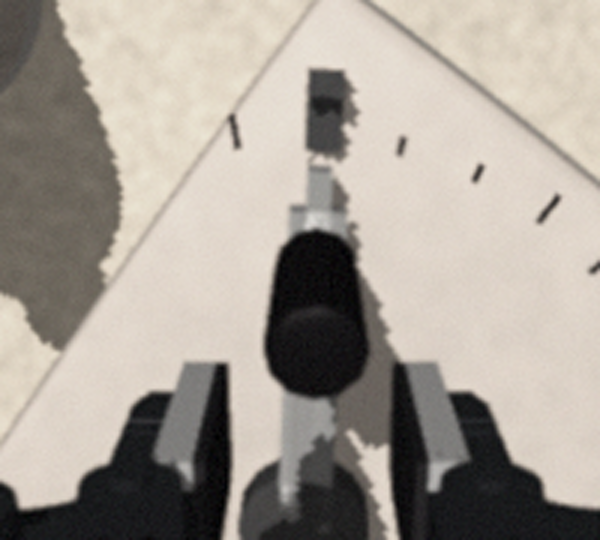

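View pics/w5.png

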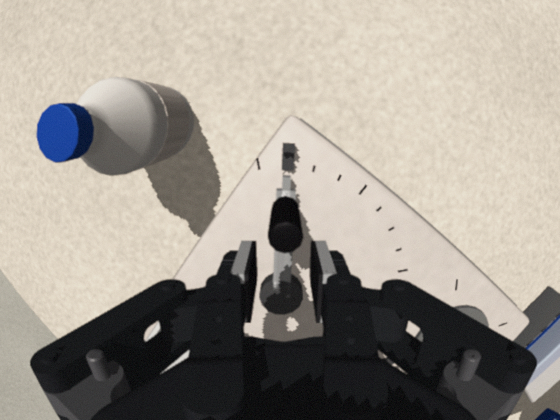

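```bash
python3 - <<'E'
from h import *
d=np.load("w5.npz"); p,M=d["p"],d["M"]; rp=np.load("rp.npy")
f=lambda u,v:(180+u/3-.33,120+v/3-.33)
def ang(uv,z,lab):
    l=toL(rp,wplane(p,M,f(*uv),z))[0]; e=l[:2]-[-30,-100]; print(lab,"v %.3f r %.1f"%(np.arctan2(e[1],e[0])%(2*np.pi)-2.342,np.hypot(*e)),l.round(1))
ang((319.5,169),.072,"nose tip"); ang((319,207),.072,"nose base")
ang((325,153),.062,"tab inner"); 
ang((326,112),.062,"tab foot of upturn"); ang((327,71),.073,"tab top outer"); ang((327,98),.073,"tab top inner?")
for q,v in (((402,147),1.2),((235,131),1.6),((478,173),1.0)): ang(q,.06,"tick %.1f"%v)
# knob bar from w1 view
d=np.load("w1.npz"); p,M=d["p"],d["M"]
for q in ((531,140),(497,228),(455,205),(500,135)): print(toL(rp,wplane(p,M,q,.116))[0].round(1))
E
python3 - <<'E'
import cv2
a=cv2.imread("pics/w1.png")[60:280,400:560]; cv2.imwrite("pics/w1k.png",cv2.resize(a,None,fx=2.6,fy=2.6,interpolation=cv2.INTER_CUBIC))
E
```

```text
nose tip v 1.385 r 97.3 [-111.1 -153.8   72. ]
nose base v 1.382 r 88.0 [-103.5 -148.4   72. ]
tab inner v 1.372 r 99.6 [-113.7 -154.    62. ]
tab foot of upturn v 1.376 r 109.9 [-122.2 -159.9   62. ]
tab top outer v 1.380 r 121.0 [-131.1 -166.4   73. ]
tab top inner? v 1.377 r 114.6 [-126.  -162.6   73. ]
tick 1.2 v 1.186 r 103.9 [-126.2 -139.1   60. ]
tick 1.6 v 1.589 r 106.0 [-104.7 -175.3   60. ]
tick 1.0 v 0.987 r 104.4 [-132.6 -119.5   60. ]
[-97.1 108.6 116. ]
[-48.4  65.7 116. ]
[-77.5  36.6 116. ]
[-108.6   81.9  116. ]
```

View pics/w1k.png

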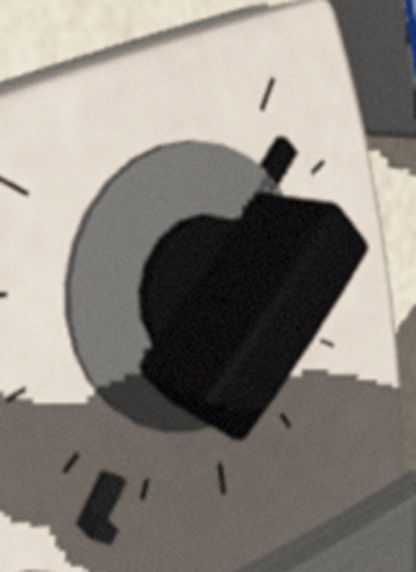

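After letting go, the nose (1.383) still matches the tab (1.377). Now on to hovering over the knob.

drive_tool(commands=[[0.0173, 0.0147, -0.005, -0.148], [0.0346, 0.0294, -0.005, -0.296], [0.0518, 0.0441, -0.005, -0.444], [0.0691, 0.0588, -0.005, -0.592], [0.0864, 0.0736, -0.005, -0.74], [0.1037, 0.0883, -0.005, -0.888], [0.121, 0.103, -0.005, -1.036], [0.1382, 0.1177, 0, -1.184], [0.1555, 0.1324, 0, -1.332], [0.1728, 0.1471, 0.0016, -1.48]], fingers=0.6)

```text
t: 5.85
position: [0.5025, 0.0985, 0.3284]
tcp_rot: [1.259, -2.876, -0.001]
force: [1.3, 0.2, -0.7]
opening: 0.599
```

Run:
```python
from h import *
from station import capture
s=state(); p,M=tool(s); im=capture("wrist")
np.savez("w6.npz",p=p,M=M); im=im[:,:,::-1].copy(); cv2.imwrite("pics/w6.png",im)
print(s["t"],s["opening"],s["force"],p,np.round(s["joint_positions"],2))
rp=np.load("rp.npy")
for v in np.arange(0,4.72,4.71/12):
    q=wproj(p,M,toW(rp,(-75+68.8*np.cos(2.356-v),85+68.8*np.sin(2.356-v),60)))[0]; cv2.circle(im,tuple(int(x+.5) for x in q),2,(0,255,0),-1)
q=wproj(p,M,toW(rp,(-75,85,116)))[0]; cv2.circle(im,tuple(int(x+.5) for x in q),3,(0,0,255),-1)
cv2.imwrite("pics/w6o.png",im)
delta(.5032,.0976,.102,-.75)
```

```text
5.85 0.5994215243665157 [ 1.26885113  0.24865023 -0.73071094] [0.50248798 0.09852364 0.32842198] [ 0.03  0.28 -0.24  1.05  0.   -2.36]
shift [ 0.0013 -0.0034  0.0715] turn 0.0153 tilt [-0.0023  0.001  -1.    ] psi -0.7347
```

View pics/w6o.png

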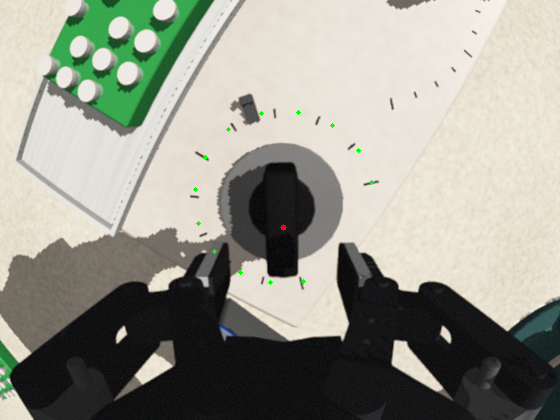

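The hover view shows the bar knob vertical in the image, centred between the open jaws at x≈282, with the pads clear on both sides. I'll check the axis estimate against this picture before gripping.

Run:
```python
from h import *
d=np.load("w6.npz"); p,M=d["p"],d["M"]; rp=np.load("rp.npy")
im=cv2.imread("pics/w6.png")
def draw(L,col,cl=True):
    q=wproj(p,M,toW(rp,L)); q=((q-[180,90]+.33)*3*8).astype(int).reshape(-1,1,2); cv2.polylines(big,[q],cl,col,1,cv2.LINE_AA,3)
big=cv2.resize(im[90:290,180:380],None,fx=3,fy=3,interpolation=cv2.INTER_CUBIC)
big=np.clip(big.astype(float)*1.0+0,0,255); big=(255*(big/255)**.5).astype(np.uint8)
a=np.linspace(0,2*np.pi,60); draw(np.c_[-75+46*np.cos(a),85+46*np.sin(a),67+0*a],(0,255,255))
t=2.356-.24; u=np.array([np.cos(t),np.sin(t)]); w=np.array([-u[1],u[0]]); c=np.array([-75,85])
draw([np.r_[c+34*i*u+10*j*w,116] for i,j in ((1,1),(1,-1),(-1,-1),(-1,1))],(0,0,255))
draw(np.c_[-75+24*np.cos(a),85+24*np.sin(a),76+0*a],(0,255,0))
cv2.imwrite("pics/w6k.png",big)
```

```text
(no output)
```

View pics/w6k.png

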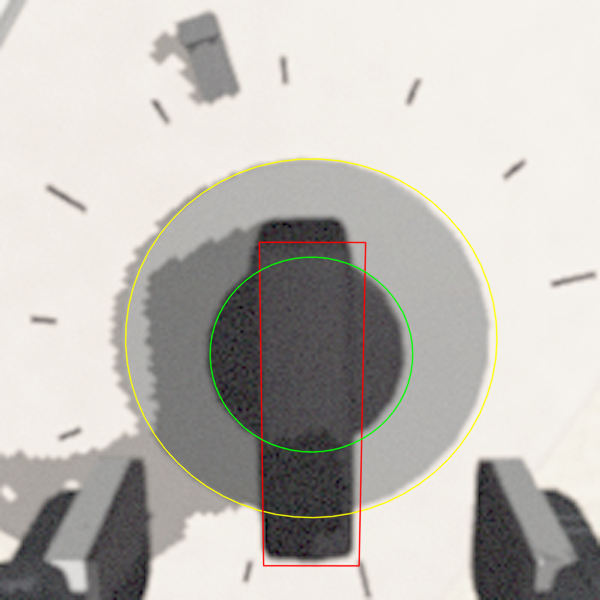

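drive_tool(commands=[[0.0, -0.001, 0.025, 0], [0.0, -0.002, 0.05, 0], [0.0, -0.002, 0.0715, 0], [0.0, -0.002, 0.0715, 0]], fingers=0.6)

```text
t: 6.3
position: [0.5033, 0.0962, 0.2551]
tcp_rot: [1.248, -2.877, -0.003]
force: [0.0, -0.7, 0.5]
opening: 0.599
```

Run:
```python
from h import *
s=state(); print(s["t"],s["opening"],np.round(s["force"],1),s["position"])
delta(.5032,.0976,.102,-.75)
```

```text
6.3 0.5994796047855389 [ 0.  -0.7  0.5] [0.50330491 0.09617058 0.2551085 ]
shift [-0.001   0.0011 -0.0016] turn -0.0021 tilt [-5.4e-03 -2.0e-04 -1.0e+00] psi -0.7521
```

drive_tool(commands=[[-0.001, 0.001, 0, 0], [-0.001, 0.001, 0, 0], [-0.001, 0.001, 0, 0], [-0.001, 0.001, 0, 0], [-0.001, 0.001, 0, 0]], fingers=0.0)

```text
t: 6.8
position: [0.5046, 0.0977, 0.259]
tcp_rot: [-1.251, 2.88, -0.001]
force: [-1.4, -0.0, 7.0]
opening: 0.222
```

Run:
```python
from h import *
s=state(); p,M=tool(s); print(s["t"],s["opening"],"F world",np.round(s["force"],1),"F tool",(M.T@s["force"]).round(1),"T",np.round(s["wrist_torque"],2),s["position"],np.round(s["joint_positions"],3))
delta(.5032,.0976,.102,-.75)
```

```text
6.8 0.22216019895857397 F world [-1.4 -0.   7. ] F tool [ 1.  1. -7.] T [0.02 0.51 0.01] [0.50458764 0.09772404 0.25902718] [ 0.033  0.335 -0.362  0.873  0.    -2.358]
shift [0.001  0.0009 0.0023] turn -0.0014 tilt [ 1.4e-03  1.0e-04 -1.0e+00] psi -0.7514
```

Gripped and centred, with a lateral force of about 1 N. I'll turn clockwise in stages and watch the forces.

drive_tool(commands=[[0, 0, 0, 0.08], [0, 0, 0, 0.16], [0, 0, 0, 0.24], [0, 0, 0, 0.32], [0, 0, 0, 0.4], [0, 0, 0, 0.48], [0, 0, 0, 0.56], [0, 0, 0, 0.64], [0, 0, 0, 0.72], [0, 0, 0, 0.8]])

```text
t: 7.8
position: [0.5043, 0.0976, 0.259]
tcp_rot: [-0.025, 3.141, -0.001]
force: [-4.7, -2.3, 10.7]
opening: 0.223
```

Run:
```python
from h import *
s=state(); p,M=tool(s); print(s["t"],s["opening"],"F world",np.round(s["force"],1),"F tool",(M.T@s["force"]).round(1),"T",np.round(s["wrist_torque"],2),s["position"],np.round(s["joint_positions"],3),psi_now(M))
```

```text
7.8 0.22304009495714827 F world [-4.7 -2.3 10.7] F tool [  4.7  -2.3 -10.7] T [-0.3   1.03  0.15] [0.50429067 0.0976358  0.2590004 ] [ 0.033  0.335 -0.362  0.873 -0.    -1.554] -1.554640966815462
```

drive_tool(commands=[[0, 0, 0, 0.09], [0, 0, 0, 0.18], [0, 0, 0, 0.27], [0, 0, 0, 0.36], [0, 0, 0, 0.45], [0, 0, 0, 0.54], [0, 0, 0, 0.63], [0, 0, 0, 0.72], [0, 0, 0, 0.81], [0, 0, 0, 0.9]])

```text
t: 8.8
position: [0.504, 0.0977, 0.259]
tcp_rot: [-1.344, -2.84, 0.0]
force: [-8.0, -0.7, 11.9]
opening: 0.223
```

Run:
```python
from h import *
from station import capture
s=state(); p,M=tool(s); print(s["t"],s["opening"],"F world",np.round(s["force"],1),"F tool",(M.T@s["force"]).round(1),"T",np.round(s["wrist_torque"],2),s["position"],np.round(s["joint_positions"],3),psi_now(M))
im=np.hstack([capture("scene")[100:320,150:350],capture("side")[120:340,120:320]])[:,:,::-1]; cv2.imwrite("pics/m1.png",cv2.resize(im,None,fx=2,fy=2))
```

```text
8.8 0.2227416672085852 F world [-8.  -0.7 11.9] F tool [  4.5  -6.6 -11.9] T [-0.02  1.59  0.18] [0.50398271 0.09773788 0.25896854] [ 0.033  0.335 -0.363  0.874  0.    -0.654] -2.4549122922288324
```

View pics/m1.png

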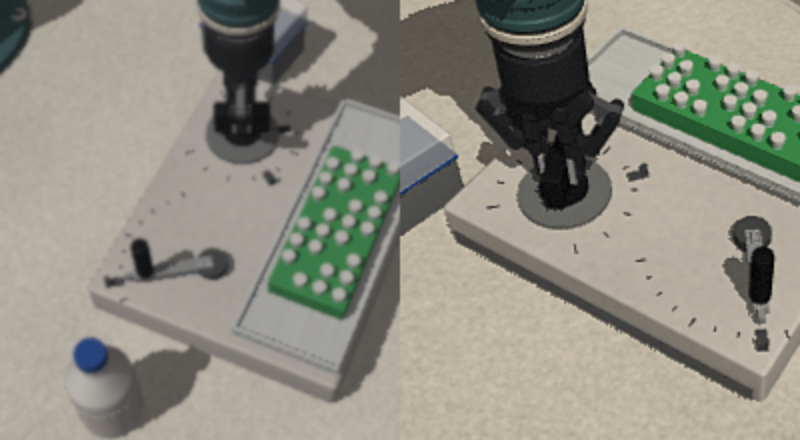

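The pointer follows: in the scene mosaic it is at (285,128), pointing toward the platform, and the lever is still at its tab. I'll turn 0.85 more on this grasp.

drive_tool(commands=[[0, 0, 0, 0.09], [0, 0, 0, 0.18], [0, 0, 0, 0.27], [0, 0, 0, 0.36], [0, 0, 0, 0.45], [0, 0, 0, 0.54], [0, 0, 0, 0.63], [0, 0, 0, 0.72], [0, 0, 0, 0.8], [0, 0, 0, 0.85]])

```text
t: 9.9
position: [0.5039, 0.098, 0.259]
tcp_rot: [-2.394, -2.033, -0.001]
force: [-7.8, 3.0, 12.8]
opening: 0.224
```

drive_tool(commands=[[0, 0, 0, 0], [0, 0, 0, 0], [0, 0, 0, 0], [0, 0, 0, 0]], fingers=0.6)

```text
t: 10.3
position: [0.5045, 0.0977, 0.2581]
tcp_rot: [2.391, 2.037, 0.0]
force: [0.2, -0.6, 0.0]
opening: 0.602
```

drive_tool(commands=[[0, 0, -0.03, 0], [0, 0, -0.06, 0], [0, 0, -0.07, 0], [0, 0, -0.07, 0]])

```text
t: 10.7
position: [0.5048, 0.0977, 0.3291]
tcp_rot: [2.39, 2.036, 0.003]
force: [-0.2, -0.3, -1.0]
opening: 0.599
```

Run:
```python
from h import *
from station import capture
s=state(); p,M=tool(s); print(s["t"],s["opening"],"F world",np.round(s["force"],1),s["position"],np.round(s["joint_positions"],3),psi_now(M))
im=capture("wrist")[:,:,::-1]; np.savez("w7.npz",p=p,M=M); cv2.imwrite("pics/w7.png",im)
im=np.hstack([capture("scene")[100:320,150:350],capture("side")[120:340,120:320]])[:,:,::-1]; cv2.imwrite("pics/m2.png",cv2.resize(im,None,fx=2,fy=2))
```

```text
10.7 0.5987554206444737 F world [-0.2 -0.3 -1. ] [0.50480937 0.09770538 0.32907014] [ 0.033  0.28  -0.236  1.053 -0.     0.192] 2.9819842478092324
```

View pics/m2.png

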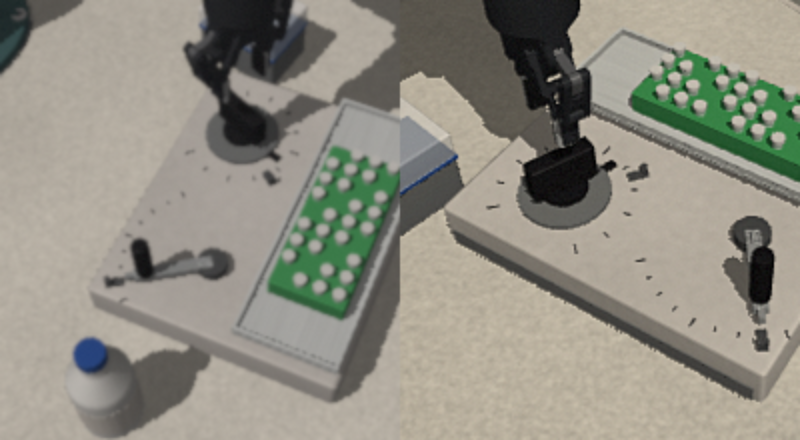

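View pics/w7.png

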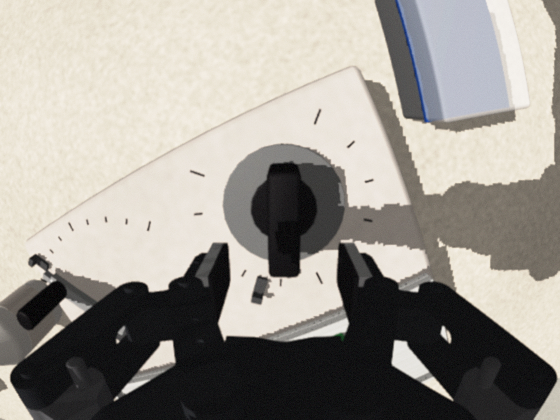

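The pointer is now just short of the tab: in the scene mosaic the pointer is at (275,155) and the tab at (270,177). I'll turn the hand half round so the camera looks down on the pointer for the final stretch.

drive_tool(commands=[[0, 0, 0, -0.14], [0, 0, 0, -0.28], [0, 0, 0, -0.42], [0, 0, 0, -0.56], [0, 0, 0, -0.7], [0, 0, 0, -0.84], [0, 0, 0, -0.98], [0, 0, 0, -1.12], [0, 0, 0, -1.26], [0, 0, 0, -1.4]])

```text
t: 11.85
position: [0.5042, 0.0977, 0.3268]
tcp_rot: [-0.508, -3.098, 0.001]
force: [0.3, 0.5, -0.1]
opening: 0.601
```

drive_tool(commands=[[0, 0, 0, -0.14], [0, 0, 0, -0.28], [0, 0, 0, -0.42], [0, 0, 0, -0.56], [0, 0, 0, -0.7], [0, 0, 0, -0.84], [0, 0, 0, -0.98], [0, 0, 0, -1.12], [0, 0, 0, -1.26], [0, 0, 0, -1.4]])

```text
t: 12.85
position: [0.5042, 0.0977, 0.3268]
tcp_rot: [1.608, -2.697, -0.002]
force: [0.4, -0.0, 0.1]
opening: 0.601
```

drive_tool(commands=[[0, 0, 0, -0.14], [0, 0, 0, -0.28], [0, 0, 0, -0.34], [0, 0, 0, -0.34]])

```text
t: 13.25
position: [0.5042, 0.0977, 0.3269]
tcp_rot: [2.035, -2.391, -0.002]
force: [0.2, -0.1, -0.4]
opening: 0.598
```

Run:
```python
from h import *
from station import capture
s=state(); p,M=tool(s); print(s["t"],s["opening"],"F world",np.round(s["force"],1),s["position"],np.round(s["joint_positions"],3),psi_now(M))
im=capture("wrist")[:,:,::-1]; np.savez("w8.npz",p=p,M=M); cv2.imwrite("pics/w8.png",im)
g=(255*(im/255)**.6).astype(np.uint8)
cv2.imwrite("pics/w8c.png",cv2.resize(g[90:290,180:380],None,fx=3,fy=3,interpolation=cv2.INTER_CUBIC))
```

```text
13.25 0.5976786764704943 F world [ 0.2 -0.1 -0.4] [0.50421437 0.09767312 0.3269316 ] [ 0.033  0.282 -0.239  1.052 -0.    -2.948] -0.16055648375465695
```

View pics/w8c.png

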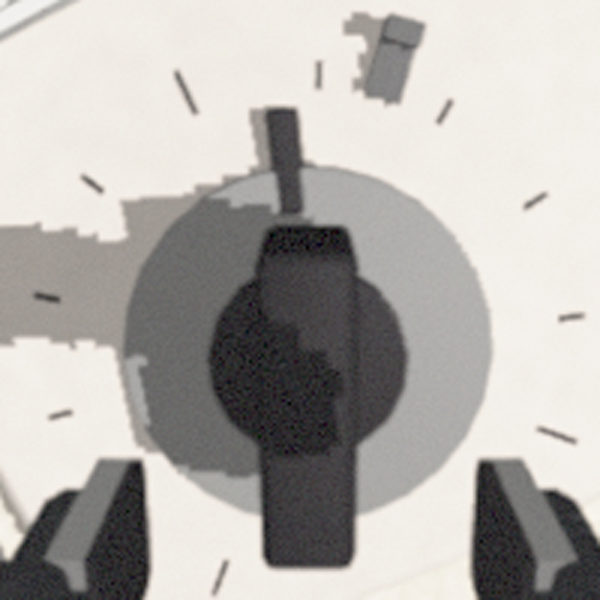

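```bash
cat >> h.py <<'E'
def dang(p,M,uv,z,ax=(.5032,.0976)):
    w=wplane(p,M,uv,z); e=w[:2]-np.array(ax); return (2.356+.2766-np.arctan2(e[1],e[0]))%(2*np.pi), np.hypot(*e)*1000
E
python3 - <<'E'
from h import *
d=np.load("w8.npz"); p,M=d["p"],d["M"]
f=lambda u,v:(180+u/3-.33,90+v/3-.33)
for ax in ((.5032,.0976),(.5043,.0977)):
    print(ax)
    for lab,uv,z in (("ptr tip",(281,109),.064),("ptr base",(290,210),.067),("tab in",(381,100),.0615),("tab mid",(390,68),.0615),("tab top out",(406,18),.073),("tab top in",(401,45),.073)):
        print(lab,np.round(dang(p,M,f(*uv),z,ax),3))
# plate centre
for u in ((122,340),(492,340),(307,165)): print(wplane(p,M,f(*u),.067).round(4))
E
```

```text
(0.5032, 0.0976)
ptr tip [ 2.668 60.366]
ptr base [ 2.644 36.509]
tab in [ 3.049 64.14 ]
tab mid [ 3.05  72.152]
tab top out [ 3.046 83.806]
tab top in [ 3.052 77.502]
(0.5043, 0.0977)
ptr tip [ 2.67  59.271]
ptr base [ 2.647 35.41 ]
tab in [ 3.057 63.177]
tab mid [ 3.057 71.189]
tab top out [ 3.052 82.841]
tab top in [ 3.059 76.54 ]
[0.515  0.1433 0.067 ]
[0.5004 0.0535 0.067 ]
[0.5496 0.0915 0.067 ]
```

The view from over the pointer shows the pointer tip at crop (281,109), reading 2.67, and the tab inner end at (381,100), reading 3.05. The bar lines up with the jaws and already leads by the 0.1 play. I'll grip and turn about 0.33 of the remaining 0.38.

drive_tool(commands=[[0, 0, 0.025, 0], [0, 0, 0.05, 0], [0, 0, 0.069, 0], [0, 0, 0.069, 0]])

```text
t: 13.7
position: [0.5035, 0.0977, 0.2567]
tcp_rot: [2.031, -2.393, -0.004]
force: [-0.4, -0.0, 1.1]
opening: 0.602
```

drive_tool(commands=[[0, 0, 0, 0], [0, 0, 0, 0], [0, 0, 0, 0], [0, 0, 0, 0], [0, 0, 0, 0]], fingers=0.0)

```text
t: 14.2
position: [0.5048, 0.0979, 0.2602]
tcp_rot: [-2.034, 2.392, -0.001]
force: [-2.4, 2.3, 7.5]
opening: 0.226
```

Run:
```python
from h import *
from station import capture
s=state(); p,M=tool(s); print(s["t"],s["opening"],"F tool",(M.T@s["force"]).round(1),s["position"],psi_now(M))
im=capture("wrist")[:,:,::-1]; np.savez("w9.npz",p=p,M=M); cv2.imwrite("pics/w9.png",im)
g=(255*(im/255)**.6).astype(np.uint8)
cv2.imwrite("pics/w9c.png",cv2.resize(g[90:290,180:380],None,fx=3,fy=3,interpolation=cv2.INTER_CUBIC))
```

```text
14.2 0.22571796593363075 F tool [-1.9  2.7 -7.5] [0.50476144 0.0978582  0.2601607 ] -0.1614163393516899
```

View pics/w9c.png

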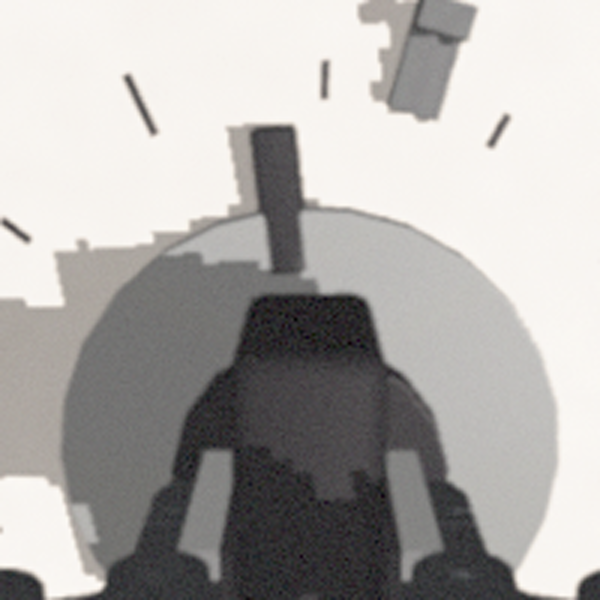

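drive_tool(commands=[[0, 0, 0, 0.08], [0, 0, 0, 0.16], [0, 0, 0, 0.24], [0, 0, 0, 0.3], [0, 0, 0, 0.33], [0, 0, 0, 0.33]])

```text
t: 14.85
position: [0.5047, 0.0977, 0.2602]
tcp_rot: [-1.612, 2.695, -0.001]
force: [-1.2, 1.0, 7.9]
opening: 0.227
```

Run:
```python
from h import *
from station import capture
s=state(); p,M=tool(s); print(s["t"],s["opening"],"F tool",(M.T@s["force"]).round(1),s["position"],psi_now(M))
im=capture("wrist")[:,:,::-1]; np.savez("w10.npz",p=p,M=M); cv2.imwrite("pics/w10.png",im)
g=(255*(im/255)**.6).astype(np.uint8)
cv2.imwrite("pics/w10c.png",cv2.resize(g[80:230,180:380],None,fx=4,fy=4,interpolation=cv2.INTER_CUBIC))
```

```text
14.85 0.2268590759601459 F tool [-0.4  1.5 -7.9] [0.50468866 0.09772199 0.26015356] -0.49277961302784384
```

View pics/w10c.png

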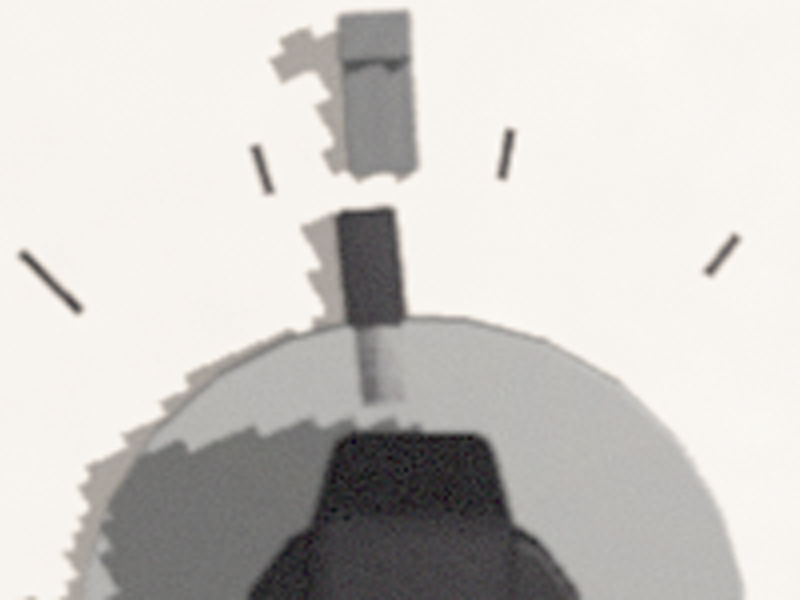

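Run:
```python
from h import *
d=np.load("w10.npz"); p,M=d["p"],d["M"]
f=lambda u,v:(180+u/4-.375,80+v/4-.375)
for ax in ((.5032,.0976),(.5042,.0988),(.5046,.0978)):
    print(ax)
    for lab,uv,z in (("ptr tip",(367,211),.064),("ptr mid",(371,270),.064),("ptr rim",(374,321),.064),("tab in",(381,174),.061),("tab mid",(379,120),.061),("tab foot",(377,70),.061),("tab top out",(374,13),.073),("tab top in",(376,58),.073)):
        print(lab,np.round(dang(p,M,f(*uv),z,ax),3))
```

```text
(0.5032, 0.0976)
ptr tip [ 3.003 59.667]
ptr mid [ 2.994 52.132]
ptr rim [ 2.982 45.585]
tab in [ 3.038 64.118]
tab mid [ 3.043 71.104]
tab foot [ 3.047 77.59 ]
tab top out [ 3.053 83.691]
tab top in [ 3.051 78.231]
(0.5042, 0.0988)
ptr tip [ 3.028 59.187]
ptr mid [ 3.022 51.642]
ptr rim [ 3.015 45.081]
tab in [ 3.062 63.69 ]
tab mid [ 3.065 70.682]
tab foot [ 3.067 77.172]
tab top out [ 3.071 83.28 ]
tab top in [ 3.07  77.819]
(0.5046, 0.0978)
ptr tip [ 3.015 58.438]
ptr mid [ 3.007 50.898]
ptr rim [ 2.998 44.343]
tab in [ 3.05  62.915]
tab mid [ 3.054 69.904]
tab foot [ 3.057 76.392]
tab top out [ 3.062 82.497]
tab top in [ 3.06  77.037]
```

About 0.035 rad remains. I'll turn by 0.03 and look again.

drive_tool(commands=[[0, 0, 0, 0.015], [0, 0, 0, 0.03], [0, 0, 0, 0.03], [0, 0, 0, 0.03]])

```text
t: 15.3
position: [0.5047, 0.0977, 0.2601]
tcp_rot: [-1.573, 2.718, -0.001]
force: [-1.9, -0.0, 8.4]
opening: 0.223
```

Run:
```python
from h import *
from station import capture
s=state(); p,M=tool(s); print(s["t"],s["opening"],"F tool",(M.T@s["force"]).round(1),s["position"],psi_now(M))
im=capture("wrist")[:,:,::-1]; np.savez("w11.npz",p=p,M=M); cv2.imwrite("pics/w11.png",im)
g=(255*(im/255)**.6).astype(np.uint8)
cv2.imwrite("pics/w11c.png",cv2.resize(g[80:180,220:340],None,fx=6,fy=6,interpolation=cv2.INTER_CUBIC))
```

```text
15.3 0.22265523340484814 F tool [ 0.9  1.6 -8.4] [0.50467415 0.09772312 0.26012899] -0.5216584863171198
```

View pics/w11c.png

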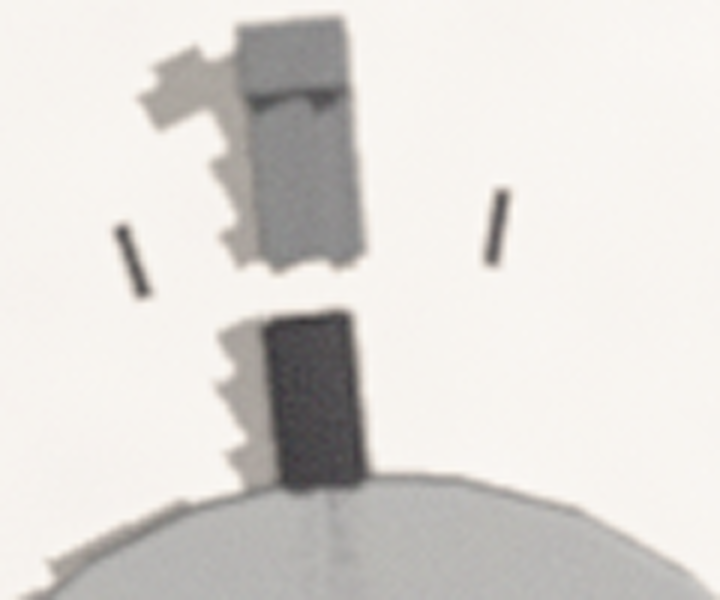

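Run:
```python
from h import *
d=np.load("w11.npz"); p,M=d["p"],d["M"]
f=lambda u,v:(220+u/6-.42,80+v/6-.42)
for ax in ((.5032,.0976),(.5042,.0988),(.504,.0995)):
    print(ax)
    for lab,uv,z in (("ptr tip",(307,318),.064),("ptr mid",(315,400),.064),("ptr rim",(324,480),.064),("tab in",(312,256),.061),("tab mid",(304.5,180),.061),("tab top out",(290.5,20),.073),("tab top in",(296,90),.073)):
        print(lab,np.round(dang(p,M,f(*uv),z,ax),3))
```

```text
(0.5032, 0.0976)
ptr tip [ 3.026 59.547]
ptr mid [ 3.021 52.541]
ptr rim [ 3.017 45.647]
tab in [ 3.042 64.69 ]
tab mid [ 3.043 71.281]
tab top out [ 3.053 83.846]
tab top in [ 3.051 78.169]
(0.5042, 0.0988)
ptr tip [ 3.051 59.102]
ptr mid [ 3.05  52.092]
ptr rim [ 3.05  45.194]
tab in [ 3.065 64.267]
tab mid [ 3.064 70.859]
tab top out [ 3.071 83.436]
tab top in [ 3.07  77.757]
(0.504, 0.0995)
ptr tip [ 3.061 59.572]
ptr mid [ 3.06  52.561]
ptr rim [ 3.062 45.664]
tab in [ 3.073 64.744]
tab mid [ 3.072 71.336]
tab top out [ 3.077 83.916]
tab top in [ 3.077 78.237]
```

About 0.015 rad is left, so one more small nudge of 0.015.

drive_tool(commands=[[0, 0, 0, 0.008], [0, 0, 0, 0.016], [0, 0, 0, 0.016], [0, 0, 0, 0.016]])

```text
t: 15.75
position: [0.5047, 0.0977, 0.2602]
tcp_rot: [-1.551, 2.73, -0.001]
force: [-1.3, 0.5, 7.6]
opening: 0.223
```

Run:
```python
from h import *
from station import capture
s=state(); p,M=tool(s); print(s["t"],s["opening"],"F tool",(M.T@s["force"]).round(1),s["position"],psi_now(M))
im=capture("wrist")[:,:,::-1]; np.savez("w12.npz",p=p,M=M); cv2.imwrite("pics/w12.png",im)
g=(255*(im/255)**.6).astype(np.uint8)
cv2.imwrite("pics/w12c.png",cv2.resize(g[80:180,220:340],None,fx=6,fy=6,interpolation=cv2.INTER_CUBIC))
```

```text
15.75 0.2225296089213019 F tool [ 0.3  1.4 -7.6] [0.504675   0.09771304 0.2601573 ] -0.5376266558814893
```

View pics/w12c.png

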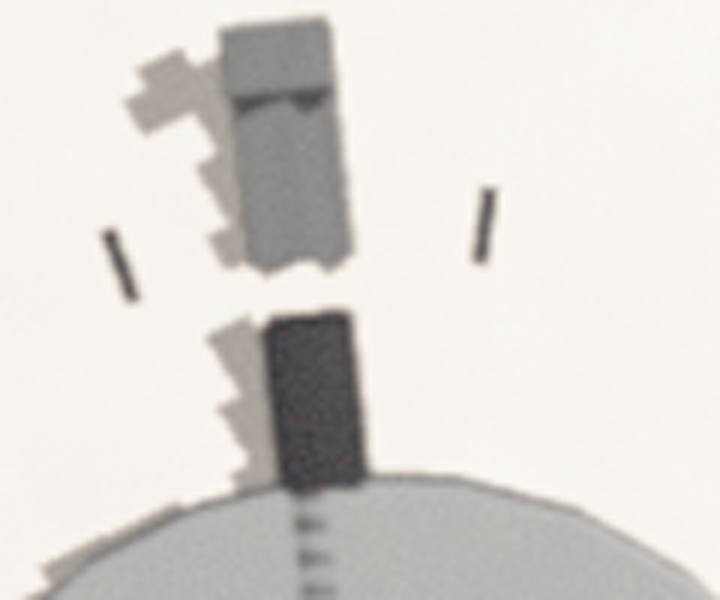

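The pointer's centreline, extended to the tab's inner end, gives x≈300.8 against the tab centre at 300. They are lined up, so I release, lift and recheck.

drive_tool(commands=[[0, 0, 0, 0], [0, 0, 0, 0], [0, 0, 0, 0], [0, 0, 0, 0]], fingers=0.6)

```text
t: 16.2
position: [0.5045, 0.0977, 0.2591]
tcp_rot: [-1.552, 2.732, -0.0]
force: [0.0, 0.1, -0.5]
opening: 0.603
```

drive_tool(commands=[[0, 0, -0.02, 0], [0, 0, -0.05, 0], [0, 0, -0.08, 0], [0, 0, -0.1, 0], [0, 0, -0.1, 0], [0, 0, -0.1, 0]])

```text
t: 16.8
position: [0.5044, 0.0977, 0.3589]
tcp_rot: [-1.552, 2.731, -0.0]
force: [-0.4, 0.2, -0.3]
opening: 0.603
```

Run:
```python
from h import *
from station import capture
s=state(); p,M=tool(s); print(s["t"],s["opening"],"F tool",(M.T@s["force"]).round(1),s["position"],psi_now(M))
im=capture("wrist")[:,:,::-1]; np.savez("w13.npz",p=p,M=M); cv2.imwrite("pics/w13.png",im)
g=(255*(im/255)**.6).astype(np.uint8)
cv2.imwrite("pics/w13c.png",cv2.resize(g[100:220,210:350],None,fx=5,fy=5,interpolation=cv2.INTER_CUBIC))
im=np.hstack([capture("scene")[100:320,150:350],capture("side")[120:340,180:380]])[:,:,::-1]; cv2.imwrite("pics/m3.png",cv2.resize(im,None,fx=2,fy=2))
```

```text
16.8 0.6030245437151305 F tool [0.  0.4 0.3] [0.50443602 0.09768236 0.35885529] -0.537410622268198
```

View pics/w13c.png

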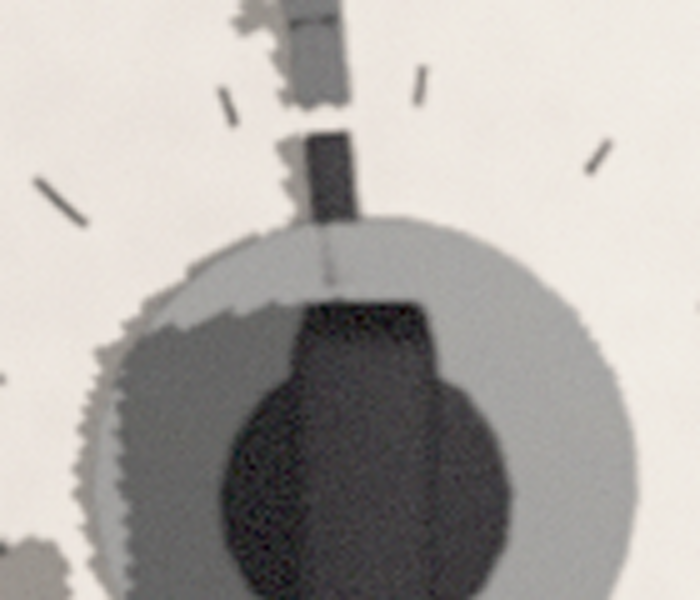

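View pics/m3.png

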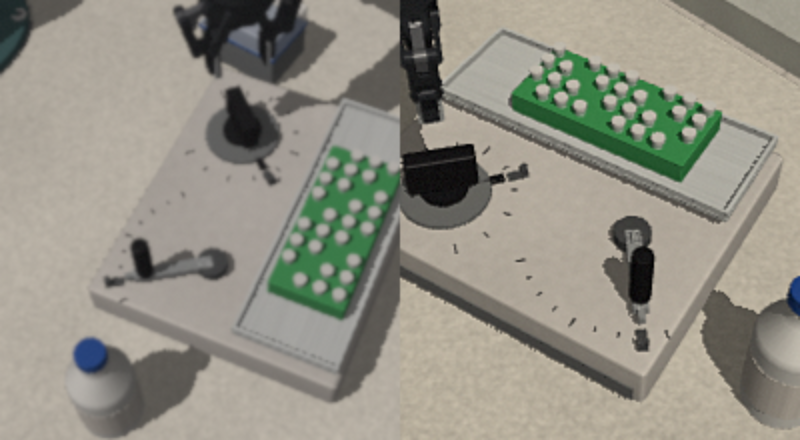

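Run:
```python
from h import *
d=np.load("w13.npz"); p,M=d["p"],d["M"]
f=lambda u,v:(210+u/5-.4,100+v/5-.4)
for ax in ((.5032,.0976),(.5042,.0988)):
    print(ax)
    for lab,uv,z in (("ptr tip",(328,137),.064),("ptr rim",(335,218),.064),("tab in",(322,100),.061),("tab foot",(315,30),.061)):
        print(lab,np.round(dang(p,M,f(*uv),z,ax),3))
d=np.load("w12.npz"); p,M=d["p"],d["M"]
f=lambda u,v:(220+u/6-.42,80+v/6-.42)
print("w12")
for ax in ((.5032,.0976),(.5042,.0988)):
    for lab,uv,z in (("ptr tip",(307,318),.064),("ptr rim",(324,480),.064),("tab in",(300,256),.061),("tab mid",(293,180),.061),("tab top out",(273.5,22),.073)):
        print(lab,np.round(dang(p,M,f(*uv),z,ax),3))
# any difference bystanders scene/side before-after
from station import capture
for n in ("scene","side"):
    a=cv2.imread(f"pics/{n}0.png"); b=capture(n)[:,:,::-1]; df=cv2.absdiff(a,b).max(2)
    cv2.imwrite(f"pics/df_{n}.png",df)
a=cv2.imread("pics/df_scene.png"); b=cv2.imread("pics/df_side.png"); cv2.imwrite("pics/df.png",cv2.resize(np.hstack([a[90:330,150:400],b[130:340,60:400][:210,:250] if 0 else cv2.resize(b[120:360,150:400],(250,240))]),None,fx=1.6,fy=1.6))
```

```text
(0.5032, 0.0976)
ptr tip [ 3.045 59.188]
ptr rim [ 3.032 45.967]
tab in [ 3.041 65.269]
tab foot [ 3.046 76.823]
(0.5042, 0.0988)
ptr tip [ 3.07  58.772]
ptr rim [ 3.065 45.537]
tab in [ 3.064 64.845]
tab foot [ 3.065 76.403]
w12
ptr tip [ 3.042 59.537]
ptr rim [ 3.033 45.634]
tab in [ 3.042 64.811]
tab mid [ 3.045 71.396]
tab top out [ 3.052 83.843]
ptr tip [ 3.067 59.116]
ptr rim [ 3.066 45.205]
tab in [ 3.065 64.388]
tab mid [ 3.067 70.977]
tab top out [ 3.07  83.432]
```

View pics/df.png

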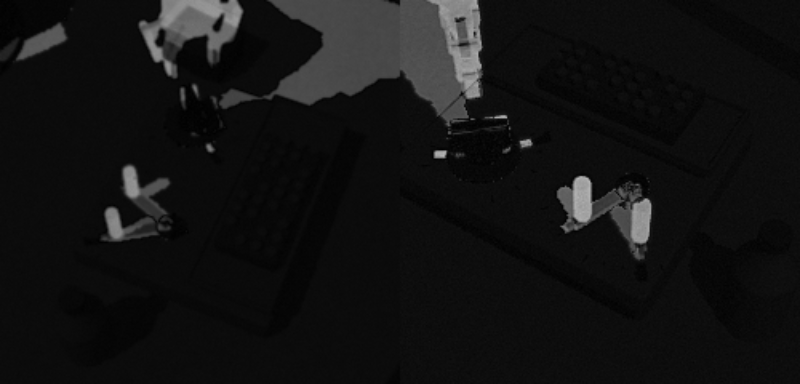

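Pointer and tab agree within 0.005 rad after release. The difference images show only the lever, the knob and pointer, and the arm with its shadow changed, so the rack and bottle did not move. Handing in.

Run:
```python
from station import hand_in, state
s=state(); print(s["t"],s["force"]); print(hand_in())
```

```text
17.05 [-0.35094704  0.60266276 -0.00575694]
the job is handed in; nothing more can be done
None
```

The rocker is set up and handed in at about 17 s of the 67 s allowed: first the lever was swung to its tab, then the knob turned until the pointer stood at its tab.

- **Lever:** I swung it from about 0.42 rad by pushing the post between loosely closed jaws. After letting go, the wrist camera read the nose at 1.383 and the tab at 1.377, a difference of about 0.006 rad.
- **Dial:** I turned the knob clockwise only, in two grasps, and judged by the pointer. It went from about 0.2 rad to the tab. After release, the pointer and tab read within about 0.005 rad of each other (3.045 against 3.041–3.046). The absolute reading shifts by about 0.02 rad with the assumed dial-axis position, because the camera-based axis estimates differ by 1–1.5 mm. The match between pointer and tab hardly changes with that.
- **Bystanders:** before/after images from the scene and side cameras show no movement of the tube rack or bottle. The tip box was partly behind the arm and its shadow in those images. I saw no sign of contact there, but did not measure its position separately.
- **Forces and end state:** the highest wrist force at the end of any move was about 15 N. At hand-in the gripper was open, about 100 mm above its grip height on the knob and touching nothing, with the force reading near zero.

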